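Click the deep socket onto the ratchet

TASK

Take the deep socket (the tallest of the three pieces in the tray) and push it, square hole down, onto the ratchet's upright square drive until the spring ball clicks and the socket sits fully home on the ratchet head, then let go. Feel for the square and press gently: never load the ratchet with more than about 4 kg. Leave the short socket and the adapter standing in the tray.

Things in the scene. Friction and masses are not known exactly. Their poses are not given: they have to be found in the camera images.
- deep_socket: Plain steel socket, 80 mm tall, 0.22-0.45 kg, upright, any yaw, in any of the tray's three places. Outside round: 38 mm diameter up to 30 mm height, 34 mm above. In its underside a 20.5 mm square hole, 22 mm deep, sides along the body's x and y; each side has a groove for a spring ball, 4 to 13 mm above the underside. Origin: centre of the underside, z up.
- short_socket: Plain steel socket, 52 mm tall, 38 mm diameter below and 35 mm above, with a hexagonal mouth. Origin: centre of the underside. Stays in the tray.
- adapter: Plain steel adapter, 51 mm tall: a 38 mm round body 30 mm high, a cone, and a 13 mm square stub on top. Origin: centre of the underside. Stays in the tray.
- tray: Fixed grey plastic tray, 68 mm (its x) by 236 mm (its y) by 16 mm high, with three round 40.5 mm recesses in a row along its y at -78, 0, +78 mm. The three pieces stand in them, undersides 8 mm above the bench (world z = 0.008). Origin: centre of its underside.
- ratchet: Fixed steel ratchet lying drive-up in a plywood cradle. Head of 60 mm diameter round the origin; the black-gripped handle runs along the body's +x to 225 mm, no higher than 53 mm. Origin: on the bench under the axis of the drive; z up.
- drive_foot (a point): Centre of the flat round shoulder (34 mm diameter) on the ratchet head, world z = 0.053, on which the socket's underside rests when home. The square drive stands up from here: 19 mm square, 19 mm tall. It can turn in the head either way without end, with a drag of about 0.12 N m; its angle differs each time and is NOT told by this point's orientation, which is the ratchet's.
- ball (a joint): Slide of the 9 mm spring ball in one side of the square, 8.5 mm above drive_foot. 0 = fully out (3 mm proud; free, or clicked into the groove); up to 0.003 while pushed in by the socket's wall. It meets the socket when the underside is about 12.5 mm above drive_foot, takes about 7 to 15 N of push to pass, and snaps into the groove in the last 5 mm, drawing the socket down.
- drive_tip (a point): Centre of the flat top of the square drive, 19 mm above drive_foot (orientation again not that of the square). Edges of the top bevelled, 2 mm wide by 2.5 mm deep. Fit: 0.75 mm loose each side, any of four ways. When turned or placed wrong the socket rests on the tip or its bevel; it is on the square once its underside is 4 mm below this point.

How it is judged:
By the outcome, as a careful person would: the job done as asked, in the order asked, and still so for the second after the job is handed in, with the robot touching nothing.
It also fails if it takes over 58 s, if anything falls off the work surface, if the arm or the gripper's body presses on something with over 40 N, if the wrist force passes 120 N, or if a joint passes its speed limit or range.

ROBOT

A 6-joint arm with a two-finger parallel gripper is mounted at the origin on a cart in front of the work surface, level with it; the furniture and walls round the work are solid. World frame = base frame: x ahead of the robot, y to its left, z up, the work surface at z = 0. Lengths are in m, angles in rad, forces in N, time in s.
With the tool pointing down it reaches from about 0.325 to 0.775 m from the base axis. Payload 5.5 kg.
Tool frame: the origin (TCP) lies at the very end of the fingers, on their centre line; the grasp point (between the pads) lies manip.grasp_offset behind it (manip.grasp_offset is the distance from the TCP to the grasp point, in m); z points along the fingers, y is the line along which they close (so a half turn about z gives the same grasp; the last joint's range is limited). The gripper opens to 85 mm and grips with 20 to 120 N. Pads are 22 mm wide; open, the fingers measure 114 mm over their backs; the gripper's body (76 mm by 85 mm) begins 54 mm behind the grasp point. The pads swing forward as they close: fully open they stand 13 mm farther back than shut.
Start: joints at [1.203, 0.091, 1.231, -0, 1.82, -0.057], TCP at [0.183, 0.571, 0.231] pointing down, gripper open.
Joint ranges: [-2.87, 2.87], [-0.86, 2.18], [0.17, 2.46], [-1.51, 4.65], [0.06, 2.69], [-2.65, 2.65]. Speed limits (rad/s): [2.57, 2.57, 3.01, 3.14, 3.14, 3.14].

INTERFACE

Orientations are given as [roll, pitch, yaw] about the fixed x, y, z axes, in that order (R = Rz(yaw) Ry(pitch) Rx(roll)).
In Python, from cell import manip, vision gives the robot as it stands. The module is installed in compiled form; this text tells all that it offers.
- The arm moves only by the shell command python3 -m crank 'ROWS'. ROWS is JSON, a list of rows, each an object with "delta_pos": the shift along the tool's x, y, z in mm, a list of three; "dr": the turn, a rotation vector about the tool's x, y, z in rad, a list of three; "claw": the opening in per cent of the stroke, from 0 (shut) to 100 (fully open). A call has 1 to 8 rows; each row is the pose to reach, as a shift and turn from the pose commanded when the call began, along the tool's axes at that moment; what a row does not reach only later rows make up. A row lasts 1/8 s, in which the tool goes at most 62.5 mm and 10.7 degrees, less where a joint would pass 70% of its speed; a pose out of reach is approached as far as the arm can. A call with a gripper value outside its range is refused whole. The fingers move at their own pace and stop on an object; the grip force is fixed at half the most. Time passes only in rows, so rows that repeat a pose let the fingers close. It gives the time, the measured TCP pose, the force, the opening and the grip force at its end, in the units of the state.
- manip.get_state(): the state, without advancing time (a new reading comes with each control period).
- vision.grab_frame(name): name is "scene" or "top"; returns the picture (480x640x3 uint8, red, green, blue); there is no depth.
- vision.calibration(name): a dict with "fov_y" (degrees; the focal length in pixels is half the picture's height over the tangent of half this angle, whatever the lens; pixels are square), "cx", "cy" (the principal point, pixels), "dist_coeffs" ([k1, k2, p1, p2, k3] as OpenCV has them; the pictures are not rectified), "extrinsics" (4x4, takes a point from camera to world coordinates). Camera axes: x right, y down, z forward; pixel columns grow to the right and rows downward; lengths in m; the calibration is good to about 2 mm. A picture is of the moment at which its call begins. calibration takes no time and is no camera call.
- manip.finish_job(): hands the job in; it is judged then, once.
The state is a dict: "t": time; "qpos": joint angles; "qd": joint speeds; "effort": joint torques, N m; "ee_pos": TCP position; "ee_rot": TCP orientation; "wrist_force": force on the tool from outside, world axes, zero at the start; "wrist_torque": the same for the moment, N m; "opening": finger opening in m; "grasp_force": force on a finger pad.
Only numpy, scipy, OpenCV 4.12 (cv2) and the standard library are available. Lean on these libraries where they do the work, as an engineer would, in place of code of your own. Each camera call takes 0.05 s, during which the arm holds its last target. There are 200 camera calls.

## Working session

There is one attempt and no reset: what is moved stays moved. The work goes in short steps, Python scripts to look and compute and a shell command to move; the robot and the scene stay as the last step left them, time stands still between calls to the robot, and variables do not carry over. Pictures are saved under pics/ and viewed, at most 10 in all, crops included, and the job is handed in when it is done.

```bash
mkdir -p pics; cat > h.py <<'E'
import numpy as np, cv2
from cell import manip, vision
from scipy.spatial.transform import Rotation as R
def cal(n):
    c=vision.calibration(n); f=240/np.tan(np.radians(c["fov_y"])/2)
    return np.array([[f,0,c["cx"]],[0,f,c["cy"]],[0,0,1.]]),np.array(c["dist_coeffs"],float),np.array(c["extrinsics"],float)
def p2w(n,uv,z):
    K,d,E=cal(n); u=cv2.undistortPoints(np.array(uv,float).reshape(-1,1,2),K,d).reshape(-1,2)
    r=np.c_[u,np.ones(len(u))]@E[:3,:3].T; o=E[:3,3]
    return o+r*((z-o[2])/r[:,2])[:,None]
def w2p(n,P):
    K,d,E=cal(n); T=np.linalg.inv(E)
    return cv2.projectPoints(np.array(P,float).reshape(-1,1,3),cv2.Rodrigues(T[:3,:3])[0],T[:3,3],K,d)[0].reshape(-1,2)
def shot(n,f):
    im=vision.grab_frame(n); cv2.imwrite('pics/'+f,im[:,:,::-1]); return im
E
python3 - <<'E'
from h import *
np.set_printoptions(precision=4,suppress=True)
for n in("top","scene"):
    shot(n,n+"0.png"); K,d,E=cal(n); print(n,K[0,0],d,E)
s=manip.get_state(); print(s,manip.grasp_offset)
E
```

```text
top 447.62324025927074 [-0.031  0.     0.     0.     0.   ] [[ 0.0873 -0.9739  0.2096  0.3325]
 [-0.9962 -0.0842  0.0238  0.1735]
 [-0.0055 -0.2109 -0.9775  0.9276]
 [ 0.      0.      0.      1.    ]]
scene 545.7144065927587 [-0.1379  0.      0.      0.      0.    ] [[ 0.857  -0.3102  0.4114  0.147 ]
 [-0.5149 -0.5474  0.6598 -0.3677]
 [ 0.0205 -0.7773 -0.6288  0.6051]
 [ 0.      0.      0.      1.    ]]
{'t': 0.1, 'qpos': array([ 1.2033,  0.0918,  1.2318,  0.    ,  1.8198, -0.0567]), 'qd': array([ 0.0002, -0.0001, -0.0021, -0.0005,  0.0003, -0.0007]), 'effort': array([  0.0018, -46.0218, -41.9217,  -0.0002,   0.0107,  -0.    ]), 'ee_pos': array([0.1834, 0.571 , 0.2302]), 'ee_rot': array([-3.1398, -0.0001,  2.8308]), 'wrist_force': array([-0.1394,  0.002 ,  0.1981]), 'wrist_torque': array([ 0.0548, -0.0274, -0.0139]), 'grasp_force': 0.0, 'opening': 0.08554482371304009} 0.0187
```

View pics/top0.png

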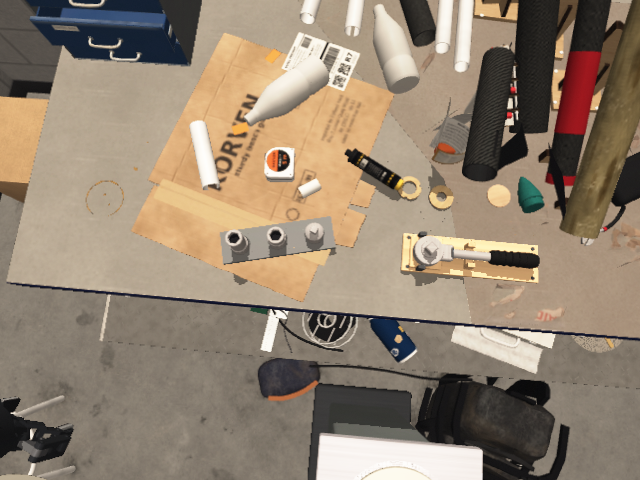

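View pics/scene0.png

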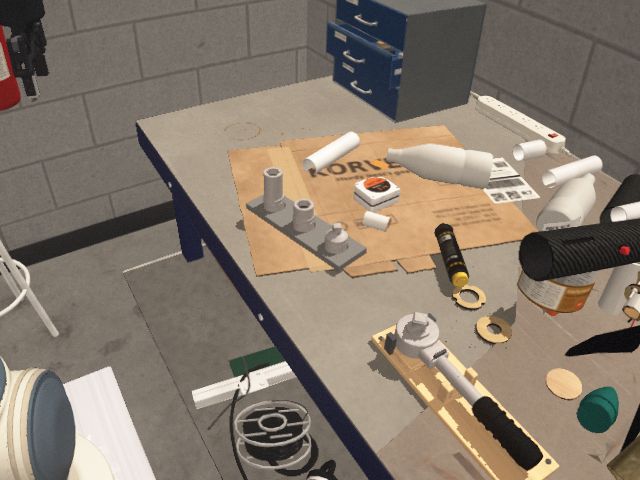

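The top view shows the tray with the deep socket at its left end (235,238) and the ratchet head at (428,250). In the scene view the socket top is at (273,172) and the drive at (418,318). Next I take enlarged crops.

```bash
python3 - <<'E'
import cv2, numpy as np
t=cv2.imread('pics/top0.png'); s=cv2.imread('pics/scene0.png')
def crop(i,x,y,w,h): return cv2.resize(i[y:y+h,x:x+w],(400,300),interpolation=cv2.INTER_CUBIC)
a=np.hstack([crop(t,215,220,40,30),crop(t,408,235,40,30)])
b=np.hstack([crop(s,233,160,80,60),crop(s,378,300,80,60)])
cv2.imwrite('pics/crops0.png',np.vstack([a,b]))
E
```

```text
(no output)
```

View pics/crops0.png

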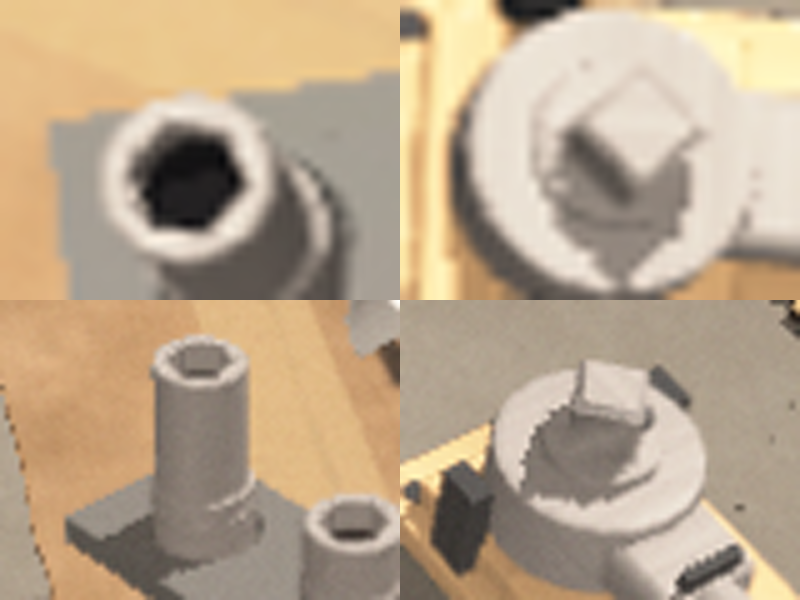

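The crops show the socket rim centred at top (233.8,237.8) and scene (273.2,172.2). The drive's square top is centred at top (431.7,247.7) and scene (420.6,317.8), with its corners visible.

```bash
cat >> h.py <<'E'
def tri(a,b):
    out=[]
    for n,uv in(("top",a),("scene",b)):
        p=p2w(n,[uv],0.)[0]; o=cal(n)[2][:3,3]; d=(p-o)/np.linalg.norm(p-o); out.append((o,d))
    M=sum(np.eye(3)-np.outer(d,d) for o,d in out); v=sum((np.eye(3)-np.outer(d,d))@o for o,d in out)
    return np.linalg.solve(M,v)
E
python3 - <<'E'
from h import *
np.set_printoptions(precision=4,suppress=True)
for nm,a,b,z in(("sock",(233.4,237.4),(272.8,171.8),.088),("drive",(431.3,247.3),(420.2,317.4),.072)):
    print(nm,tri(a,b),p2w("top",[a],z),p2w("scene",[b],z))
c=lambda l,ox,oy,s,X,Y:[((x-ox)/s+X-.4,(y-oy)/s+Y-.4) for x,y in l]
T=p2w("top",c([(640,65),(708,132),(637,185),(567,128)],400,0,10,408,235),.070)
S=p2w("scene",c([(585,362),(648,372),(642,418),(577,405)],400,300,5,378,300),.070)
for P in(T,S):
    e=np.roll(P,-1,0)-P; print(P.mean(0),np.linalg.norm(e,axis=1),np.degrees(np.arctan2(e[:,1],e[:,0]))%90)
# tray corners / head outline at shoulder z
H=p2w("top",c([(468,150),(742,150),(610,10),(610,290)],400,0,10,408,235),.05); print(H)
print(p2w("top",[(332.5,217),(335.5,247),(223,263)],.016), p2w("top",[(236,240),(276,236),(314,232)],.06),p2w("top",[(538,260)],.03))
E
```

```text
sock [0.5095 0.357  0.0882] [[0.5088 0.3573 0.088 ]] [[0.5104 0.3571 0.088 ]]
drive [ 0.527  -0.0277  0.0703] [[ 0.5258 -0.0268  0.072 ]] [[ 0.5267 -0.0291  0.072 ]]
[ 0.5262 -0.0275  0.07  ] [0.0184 0.0179 0.0174 0.0196] [48.2261 41.0286 54.1094 45.0577]
[ 0.5281 -0.0278  0.07  ] [0.0169 0.0169 0.0173 0.016 ] [47.0995 44.769  44.0539 43.5237]
[[ 0.5232  0.0016  0.05  ]
 [ 0.5279 -0.0531  0.05  ]
 [ 0.5544 -0.0257  0.05  ]
 [ 0.4972 -0.0278  0.05  ]]
[[0.5858 0.1701 0.016 ]
 [0.5219 0.1587 0.016 ]
 [0.4682 0.3877 0.016 ]] [[0.5099 0.3576 0.06  ]
 [0.5249 0.2791 0.06  ]
 [0.5395 0.2045 0.06  ]] [[ 0.5276 -0.2559  0.03  ]]
```

```bash
cat >> h.py <<'E'
def to(p,yaw_deg):
    s=manip.get_state(); A=R.from_euler('xyz',s["ee_rot"]); B=R.from_euler('xyz',[np.pi,0,np.radians(yaw_deg)])
    print("dp mm",np.round(A.inv().apply(np.array(p)-s["ee_pos"])*1000,1),"dr",np.round((A.inv()*B).as_rotvec(),3))
def st():
    s=manip.get_state(); print(round(s["t"],2),np.round(s["ee_pos"],4),np.round(s["ee_rot"],3),"F",np.round(s["wrist_force"],1),"T",np.round(s["wrist_torque"],2),"op",round(s["opening"],4),"g",round(s["grasp_force"],1),"q6",np.round(s["qpos"][5],2))
E
python3 -c "
from h import *
to([.5097,.3572,.125],101)"
```

```text
dp mm [-376.1 -103.6  105.4] dr [-2.000e-03  1.000e-03  1.068e+00]
```

```bash
python3 -m crank '[{"delta_pos":[-30,-8,5],"dr":[0,0,0.1],"claw":100},{"delta_pos":[-80,-22,15],"dr":[0,0,0.25],"claw":100},{"delta_pos":[-135,-37,30],"dr":[0,0,0.42],"claw":100},{"delta_pos":[-190,-52,48],"dr":[0,0,0.6],"claw":100},{"delta_pos":[-250,-69,65],"dr":[0,0,0.77],"claw":100},{"delta_pos":[-310,-85,82],"dr":[0,0,0.93],"claw":100},{"delta_pos":[-355,-98,96],"dr":[0,0,1.04],"claw":100},{"delta_pos":[-376,-104,105],"dr":[-0.002,0.001,1.068],"claw":100}]' && python3 -m crank '[{"delta_pos":[0,0,0],"dr":[0,0,0],"claw":100},{"delta_pos":[0,0,0],"dr":[0,0,0],"claw":100}]' && python3 - <<'E'
from h import *
st(); to([.5097,.3572,.046],101); shot("top","t1.png");shot("scene","s1.png")
import cv2
t=cv2.imread('pics/top0.png')
a=cv2.imread('pics/t1.png')[190:290,170:320]; b=cv2.imread('pics/s1.png')[100:260,180:420]
cv2.imwrite('pics/c1.png',np.hstack([cv2.resize(a,(400,267)),cv2.resize(b,(400,267))]))
E
```

```text
t: 1.1
ee_pos: [0.5111, 0.355, 0.1243]
ee_rot: [-3.14, -0.001, 1.759]
wrist_force: [-1.1, 0.8, -1.4]
opening: 0.0852
grasp_force: 0.0
t: 1.35
ee_pos: [0.5088, 0.3583, 0.1268]
ee_rot: [3.14, -0.003, 1.765]
wrist_force: [-0.2, 0.6, -0.0]
opening: 0.0852
grasp_force: 0.0
1.35 [0.5088 0.3583 0.1268] [ 3.140e+00 -3.000e-03  1.765e+00] F [-0.2  0.6 -0. ] T [ 0.03 -0.01 -0.02] op 0.0852 g 0.0 q6 0.36
dp mm [-1.4  0.5 80.8] dr [ 0.001 -0.003  0.002]
```

View pics/c1.png

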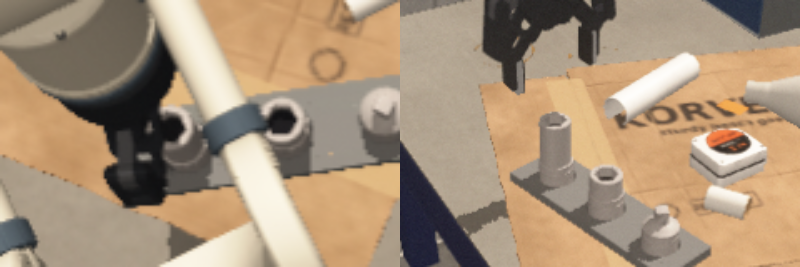

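The fingers straddle the deep socket: in the scene crop they are at (513,75) and (588,50), above the socket top at (555,118). Next I go down and grip.

```bash
python3 -m crank '[{"delta_pos":[-1,0,12],"dr":[0,0,0],"claw":100},{"delta_pos":[-1,0,35],"dr":[0,0,0],"claw":100},{"delta_pos":[-1,0,60],"dr":[0,0,0],"claw":100},{"delta_pos":[-1,0,76],"dr":[0,0,0],"claw":100},{"delta_pos":[-1,0,81],"dr":[0,0,0],"claw":100},{"delta_pos":[-1,0,81],"dr":[0,0,0],"claw":100},{"delta_pos":[-1,0,81],"dr":[0,0,0],"claw":60},{"delta_pos":[-1,0,81],"dr":[0,0,0],"claw":30}]' && python3 -m crank '[{"delta_pos":[0,0,0],"dr":[0,0,0],"claw":10},{"delta_pos":[0,0,0],"dr":[0,0,0],"claw":0},{"delta_pos":[0,0,0],"dr":[0,0,0],"claw":0},{"delta_pos":[0,0,0],"dr":[0,0,0],"claw":0},{"delta_pos":[0,0,0],"dr":[0,0,0],"claw":0}]'; python3 -c "
from h import *
st()"
```

```text
t: 2.45
ee_pos: [0.5104, 0.3567, 0.0464]
ee_rot: [3.139, -0.002, 1.763]
wrist_force: [-0.2, -0.6, 0.6]
opening: 0.0518
grasp_force: 0.0
t: 3.08
ee_pos: [0.5102, 0.3566, 0.046]
ee_rot: [3.14, -0.002, 1.763]
wrist_force: [-1.7, 0.3, 5.1]
opening: 0.0333
grasp_force: 59.8
3.08 [0.5102 0.3566 0.046 ] [ 3.140e+00 -2.000e-03  1.763e+00] F [-1.7  0.3  5.1] T [-0.12  0.09  0.02] op 0.0333 g 59.8 q6 0.36
```

```bash
python3 -m crank '[{"delta_pos":[0,0,-5],"dr":[0,0,0],"claw":0},{"delta_pos":[0,0,-20],"dr":[0,0,0],"claw":0},{"delta_pos":[0,0,-45],"dr":[0,0,0],"claw":0},{"delta_pos":[0,0,-75],"dr":[0,0,0],"claw":0},{"delta_pos":[0,0,-95],"dr":[0,0,0],"claw":0},{"delta_pos":[0,0,-100],"dr":[0,0,0],"claw":0},{"delta_pos":[0,0,-100],"dr":[0,0,0],"claw":0}]'; python3 -c "
from h import *
st();to([.5267,-.0277,.146],56)"
```

```text
t: 3.95
ee_pos: [0.5097, 0.3561, 0.1447]
ee_rot: [3.141, -0.001, 1.763]
wrist_force: [-0.6, -0.5, -4.6]
opening: 0.0329
grasp_force: 60.8
3.95 [0.5097 0.3561 0.1447] [ 3.141e+00 -1.000e-03  1.763e+00] F [-0.6 -0.5 -4.6] T [ 0.01 -0.03 -0.01] op 0.0329 g 60.8 q6 0.36
dp mm [-380.   -56.5   -1.9] dr [-0.    -0.002  0.785]
```

```bash
python3 -m crank '[{"delta_pos":[-20,-3,0],"dr":[0,0,0.04],"claw":0},{"delta_pos":[-65,-10,0],"dr":[0,0,0.14],"claw":0},{"delta_pos":[-120,-18,0],"dr":[0,0,0.26],"claw":0},{"delta_pos":[-180,-27,0],"dr":[0,0,0.38],"claw":0},{"delta_pos":[-240,-36,0],"dr":[0,0,0.5],"claw":0},{"delta_pos":[-300,-45,0],"dr":[0,0,0.62],"claw":0},{"delta_pos":[-350,-52,0],"dr":[0,0,0.72],"claw":0},{"delta_pos":[-380,-56,-2],"dr":[0,-0.001,0.785],"claw":0}]' && python3 -m crank '[{"delta_pos":[0,0,0],"dr":[0,0,0],"claw":0},{"delta_pos":[0,0,0],"dr":[0,0,0],"claw":0},{"delta_pos":[0,0,0],"dr":[0,0,0],"claw":0}]'; python3 - <<'E'
from h import *
st(); to([.5267,-.0277,.146],56)
shot("scene","s2.png"); t=shot("top","t2.png")
a=cv2.imread('pics/t2.png')[200:300,380:480]; b=cv2.imread('pics/s2.png')[220:360,350:490]
cv2.imwrite('pics/c2.png',np.hstack([cv2.resize(a,(400,400),interpolation=2),cv2.resize(b,(400,400),interpolation=2)]))
E
```

```text
t: 4.95
ee_pos: [0.526, -0.0308, 0.1451]
ee_rot: [-3.14, 0.001, 0.971]
wrist_force: [0.8, -0.6, -4.5]
opening: 0.0331
grasp_force: 60.7
t: 5.32
ee_pos: [0.5271, -0.0267, 0.1461]
ee_rot: [-3.141, -0.001, 0.979]
wrist_force: [0.7, 0.7, -3.4]
opening: 0.0332
grasp_force: 60.8
5.33 [ 0.5271 -0.0267  0.1461] [-3.141e+00 -1.000e-03  9.790e-01] F [ 0.7  0.7 -3.4] T [-0.04 -0.01 -0.01] op 0.0332 g 60.8 q6 0.48
dp mm [-1.   0.2  0.1] dr [-0.001 -0.001  0.002]
```

View pics/c2.png

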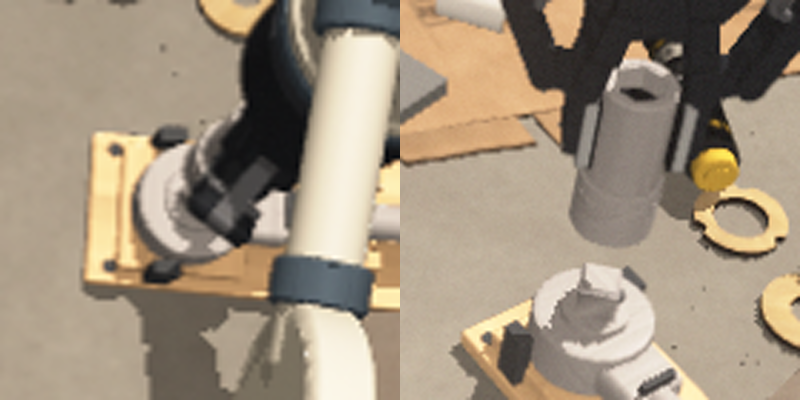

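The socket hangs upright between the pads, its lower end in the right crop spanning x 570 to 657 with its lowest point at y≈247. The drive is below it, centred near (600,280).

```bash
python3 - <<'E'
from h import *
from scipy.optimize import least_squares
th=np.linspace(0,2*np.pi,180); s=400/140
L,Rr,B=(570-400)/s+350-.4,(657.5-400)/s+350-.4,(247)/s+220-.4
def ext(p):
    q=w2p("scene",np.c_[p[0]+.019*np.cos(th),p[1]+.019*np.sin(th),0*th+.108]); return np.array([q[:,0].min(),q[:,0].max(),q[:,1].max()])
r=least_squares(lambda p:ext(p)-[L,Rr,B],[.527,-.027]); print(r.x,r.fun)
# drive top in same picture from earlier pixel, scene camera only
print(p2w("scene",[(420.2,317.4)],.071))
E
```

```text
[ 0.53030547 -0.02489962] [ 0.57707612 -0.57999855  0.03180175]
[[ 0.52743431 -0.02845815  0.071     ]]
```

```bash
python3 - <<'E'
from h import *
im=cv2.imread('pics/s2.png'); s0=cv2.imread('pics/scene0.png')
for u in (420,424,428): print(u,im[298:314,u].mean(1).astype(int))
for v in (295,298): print(v,im[v,404:416].mean(1).astype(int),im[v,434:446].mean(1).astype(int))
a=im[280:320,400:450]; b=im[300:340,395:445]
cv2.imwrite('pics/c3.png',np.hstack([cv2.resize(x,(400,320),interpolation=0) for x in(a,b)]))
E
```

```text
420 [133 132 134 133 134 131 136 136 164 169 172 173 171 171 180 217]
424 [137 136 135 134 135 134 137 137 143 166 167 166 166 166 163 181]
428 [138 136 136 136 138 134 137 136 149 165 165 167 166 164 165 151]
295 [167 173 174 173 169 125 106 109 114 116 122 117] [131 133 127 127 135 154 165 162 163 160 120  90]
298 [165 168 168 171 173 173 133 113 113 115 120 125] [128 129 136 135 152 161 165 168 166 165 166 163]
```

View pics/c3.png

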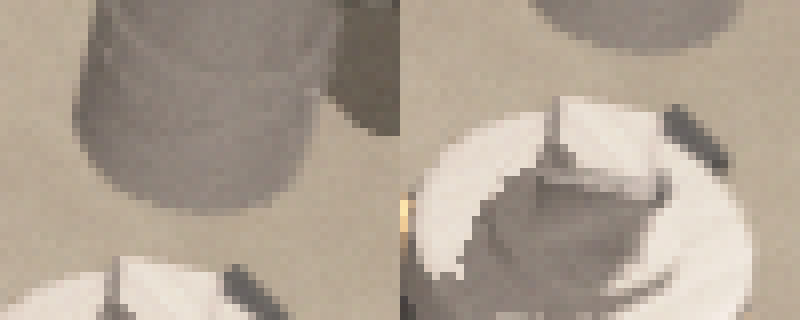

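```bash
python3 - <<'E'
from h import *
from scipy.optimize import least_squares
im=cv2.imread('pics/s2.png')
for p in ([.527,-.0267],[.530,-.024]):
    for z,r in((.108,.019),(.138,.019),(.188,.017)):
        th=np.linspace(0,2*np.pi,180); q=w2p("scene",np.c_[p[0]+r*np.cos(th),p[1]+r*np.sin(th),0*th+z]); print(p,z,q.min(0).round(1),q.max(0).round(1))
a=im[230:320,395:465]; a=cv2.resize(a,(560,720),interpolation=2)[:600]
def dr(a,p,col):
    for z,r in((.108,.019),(.188,.017)):
        th=np.linspace(0,2*np.pi,180); q=w2p("scene",np.c_[p[0]+r*np.cos(th),p[1]+r*np.sin(th),0*th+z])
        cv2.polylines(a,[np.int32((q-[395,230]+.5)*8)],True,col,1)
dr(a,[.5271,-.0267],(0,0,255)); dr(a,[.5303,-.0249],(0,255,0))
cv2.imwrite('pics/c4.png',a)
E
```

```text
[0.527, -0.0267] 0.108 [408.5 286.7] [438.1 308. ]
[0.527, -0.0267] 0.138 [411.7 269.8] [442.1 291. ]
[0.527, -0.0267] 0.188 [419.  240.6] [447.6 259.3]
[0.53, -0.024] 0.108 [409.1 284.6] [438.5 305.7]
[0.53, -0.024] 0.138 [412.2 267.8] [442.5 288.8]
[0.53, -0.024] 0.188 [419.5 238.6] [448.  257.1]
```

View pics/c4.png

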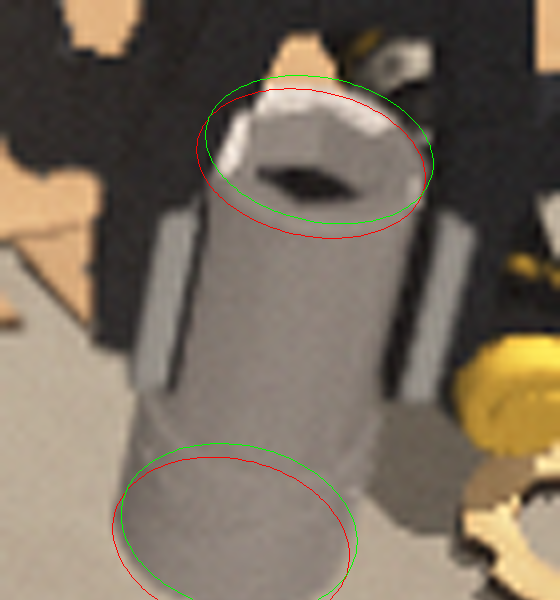

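The overlay shows the socket roughly upright, its lower end 1 to 3 mm further along the view direction than commanded. I'll shift −3 mm along tool x, then feel downward.

```bash
python3 -m crank '[{"delta_pos":[-3,0,5],"dr":[0,0,0],"claw":0},{"delta_pos":[-3,0,15],"dr":[0,0,0],"claw":0},{"delta_pos":[-3,0,25],"dr":[0,0,0],"claw":0},{"delta_pos":[-3,0,31],"dr":[0,0,0],"claw":0},{"delta_pos":[-3,0,33],"dr":[0,0,0],"claw":0},{"delta_pos":[-3,0,33],"dr":[0,0,0],"claw":0},{"delta_pos":[-3,0,33],"dr":[0,0,0],"claw":0}]'; python3 -c "
from h import *
st()"; python3 -m crank '[{"delta_pos":[0,0,1],"dr":[0,0,0],"claw":0},{"delta_pos":[0,0,2],"dr":[0,0,0],"claw":0},{"delta_pos":[0,0,2],"dr":[0,0,0],"claw":0}]'; python3 -c "
from h import *
st()"
```

```text
t: 6.3
ee_pos: [0.526, -0.03, 0.114]
ee_rot: [3.141, -0.002, 0.978]
wrist_force: [-0.2, -0.4, -4.8]
opening: 0.0327
grasp_force: 60.8
6.3 [ 0.526 -0.03   0.114] [ 3.141e+00 -2.000e-03  9.780e-01] F [-0.2 -0.4 -4.8] T [ 0.01 -0.03 -0.05] op 0.0327 g 60.8 q6 0.47
t: 6.68
ee_pos: [0.5257, -0.0299, 0.1114]
ee_rot: [-3.141, -0.001, 0.978]
wrist_force: [0.2, -0.2, -4.7]
opening: 0.033
grasp_force: 60.8
6.67 [ 0.5257 -0.0299  0.1114] [-3.141e+00 -1.000e-03  9.780e-01] F [ 0.2 -0.2 -4.7] T [ 0.08 -0.01  0.01] op 0.033 g 60.8 q6 0.47
```

Baseline is about −4.5 N (the socket's weight). I continue in 1 mm steps.

```bash
python3 -m crank '[{"delta_pos":[0,0,1],"dr":[0,0,0],"claw":0},{"delta_pos":[0,0,1],"dr":[0,0,0],"claw":0}]'; python3 -m crank '[{"delta_pos":[0,0,1],"dr":[0,0,0],"claw":0},{"delta_pos":[0,0,1],"dr":[0,0,0],"claw":0}]'; python3 -c "
from h import *
st()"
```

```text
t: 6.92
ee_pos: [0.5257, -0.0299, 0.1104]
ee_rot: [-3.141, -0.001, 0.978]
wrist_force: [-0.4, 0.5, -4.2]
opening: 0.0326
grasp_force: 60.8
t: 7.18
ee_pos: [0.5258, -0.0299, 0.1096]
ee_rot: [3.141, -0.001, 0.978]
wrist_force: [0.3, 0.3, -3.4]
opening: 0.0328
grasp_force: 60.8
7.17 [ 0.5258 -0.0299  0.1096] [ 3.141e+00 -1.000e-03  9.780e-01] F [ 0.3  0.3 -3.4] T [-0.01  0.02 -0.  ] op 0.0328 g 60.8 q6 0.47
```

```bash
python3 -m crank '[{"delta_pos":[0,0,0.5],"dr":[0,0,0],"claw":0},{"delta_pos":[0,0,1],"dr":[0,0,0],"claw":0},{"delta_pos":[0,0,1],"dr":[0,0,0],"claw":0}]'; python3 -c "
from h import *
st()"
```

```text
t: 7.55
ee_pos: [0.526, -0.0299, 0.109]
ee_rot: [3.141, -0.002, 0.978]
wrist_force: [-0.7, -0.2, -1.2]
opening: 0.0328
grasp_force: 61.0
7.55 [ 0.526  -0.0299  0.109 ] [ 3.141e+00 -2.000e-03  9.780e-01] F [-0.7 -0.2 -1.2] T [-0.02  0.07 -0.05] op 0.0328 g 61.0 q6 0.47
```

```bash
python3 -m crank '[{"delta_pos":[0,0,1],"dr":[0,0,0],"claw":0},{"delta_pos":[0,0,1],"dr":[0,0,-0.05],"claw":0},{"delta_pos":[0,0,1],"dr":[0,0,-0.1],"claw":0},{"delta_pos":[0,0,1],"dr":[0,0,-0.15],"claw":0},{"delta_pos":[0,0,1],"dr":[0,0,-0.2],"claw":0},{"delta_pos":[0,0,1],"dr":[0,0,-0.25],"claw":0},{"delta_pos":[0,0,1],"dr":[0,0,-0.25],"claw":0}]'; python3 -c "
from h import *
st()"
```

```text
t: 8.43
ee_pos: [0.5264, -0.0299, 0.108]
ee_rot: [3.14, -0.002, 1.227]
wrist_force: [1.2, -0.7, 0.1]
opening: 0.0326
grasp_force: 61.4
8.43 [ 0.5264 -0.0299  0.108 ] [ 3.140e+00 -2.000e-03  1.227e+00] F [ 1.2 -0.7  0.1] T [ 0.12 -0.37  0.07] op 0.0326 g 61.4 q6 0.22
```

```bash
python3 -m crank '[{"delta_pos":[0,0,0.5],"dr":[0,0,-0.05],"claw":0},{"delta_pos":[0,0,0.5],"dr":[0,0,-0.1],"claw":0},{"delta_pos":[0,0,0.5],"dr":[0,0,-0.15],"claw":0},{"delta_pos":[0,0,0.5],"dr":[0,0,-0.2],"claw":0},{"delta_pos":[0,0,0.5],"dr":[0,0,-0.25],"claw":0},{"delta_pos":[0,0,0.5],"dr":[0,0,-0.25],"claw":0}]'; python3 -c "
from h import *
st()"; python3 -m crank '[{"delta_pos":[0,0,0.5],"dr":[0,0,-0.05],"claw":0},{"delta_pos":[0,0,0.5],"dr":[0,0,-0.1],"claw":0},{"delta_pos":[0,0,0.5],"dr":[0,0,-0.15],"claw":0},{"delta_pos":[0,0,0.5],"dr":[0,0,-0.2],"claw":0},{"delta_pos":[0,0,0.5],"dr":[0,0,-0.25],"claw":0},{"delta_pos":[0,0,0.5],"dr":[0,0,-0.25],"claw":0}]'; python3 -c "
from h import *
st()"
```

```text
t: 9.18
ee_pos: [0.5261, -0.0297, 0.1066]
ee_rot: [3.14, -0.002, 1.477]
wrist_force: [3.2, 0.4, -4.2]
opening: 0.033
grasp_force: 60.8
9.18 [ 0.5261 -0.0297  0.1066] [ 3.140e+00 -2.000e-03  1.477e+00] F [ 3.2  0.4 -4.2] T [ 0.17 -0.8   0.02] op 0.033 g 60.8 q6 -0.03
t: 9.93
ee_pos: [0.5267, -0.0297, 0.1063]
ee_rot: [3.138, -0.001, 1.726]
wrist_force: [6.2, 1.3, -5.8]
opening: 0.0326
grasp_force: 60.7
9.93 [ 0.5267 -0.0297  0.1063] [ 3.138e+00 -1.000e-03  1.726e+00] F [ 6.2  1.3 -5.8] T [ 0.24 -1.25 -0.07] op 0.0326 g 60.7 q6 -0.28
```

The force is back to baseline at 3.7 mm below the tip, with a side force of +6 N in x. The socket has dropped over the square, so I centre toward +x and press a little.

```bash
python3 -m crank '[{"delta_pos":[0.2,0.7,0],"dr":[0,0,0],"claw":0},{"delta_pos":[0.2,1.4,0.5],"dr":[0,0,0],"claw":0},{"delta_pos":[0.2,1.4,1],"dr":[0,0,0],"claw":0},{"delta_pos":[0.2,1.4,1],"dr":[0,0,0],"claw":0}]'; python3 -c "
from h import *
st()"
```

```text
t: 10.42
ee_pos: [0.5271, -0.0295, 0.1057]
ee_rot: [3.141, -0.001, 1.727]
wrist_force: [3.0, 0.8, -1.5]
opening: 0.0328
grasp_force: 61.1
10.43 [ 0.5271 -0.0295  0.1057] [ 3.141e+00 -1.000e-03  1.727e+00] F [ 3.   0.8 -1.5] T [ 0.06 -0.4  -0.09] op 0.0328 g 61.1 q6 -0.28
```

```bash
python3 -m crank '[{"delta_pos":[0.2,0.6,0],"dr":[0,0,0],"claw":0},{"delta_pos":[0.2,1.2,0.5],"dr":[0,0,0],"claw":0},{"delta_pos":[0.2,1.2,1],"dr":[0,0,0],"claw":0},{"delta_pos":[0.2,1.2,1],"dr":[0,0,0],"claw":0}]'; python3 -c "
from h import *
st()"
```

```text
t: 10.92
ee_pos: [0.5276, -0.0293, 0.1043]
ee_rot: [-3.141, -0.001, 1.728]
wrist_force: [-3.8, -1.2, 0.1]
opening: 0.0327
grasp_force: 61.5
10.93 [ 0.5276 -0.0293  0.1043] [-3.141e+00 -1.000e-03  1.728e+00] F [-3.8 -1.2  0.1] T [-0.27  0.86 -0.09] op 0.0327 g 61.5 q6 -0.28
```

```bash
python3 -m crank '[{"delta_pos":[0,-0.4,0],"dr":[0,0,0],"claw":0},{"delta_pos":[0,-0.5,0.7],"dr":[0,0,0],"claw":0},{"delta_pos":[0,-0.5,1.4],"dr":[0,0,0],"claw":0},{"delta_pos":[0,-0.5,1.4],"dr":[0,0,0],"claw":0}]'; python3 -c "
from h import *
st()"
```

```text
t: 11.42
ee_pos: [0.5275, -0.0293, 0.1029]
ee_rot: [3.142, -0.001, 1.728]
wrist_force: [-5.0, -1.3, 0.0]
opening: 0.0326
grasp_force: 61.5
11.43 [ 0.5275 -0.0293  0.1029] [ 3.142e+00 -1.000e-03  1.728e+00] F [-5.  -1.3  0. ] T [-0.35  0.98 -0.13] op 0.0326 g 61.5 q6 -0.28
```

```bash
python3 -m crank '[{"delta_pos":[-0.1,-0.7,0],"dr":[0,0,0],"claw":0},{"delta_pos":[-0.1,-0.7,1],"dr":[0,0,0],"claw":0},{"delta_pos":[-0.1,-0.7,2],"dr":[0,0,0],"claw":0},{"delta_pos":[-0.1,-0.7,2],"dr":[0,0,0],"claw":0}]'; python3 -c "
from h import *
st()"
```

```text
t: 11.92
ee_pos: [0.5274, -0.0294, 0.1016]
ee_rot: [3.14, -0.001, 1.728]
wrist_force: [-2.2, -1.1, 3.2]
opening: 0.0327
grasp_force: 61.5
11.93 [ 0.5274 -0.0294  0.1016] [ 3.140e+00 -1.000e-03  1.728e+00] F [-2.2 -1.1  3.2] T [-0.25  0.58 -0.09] op 0.0327 g 61.5 q6 -0.28
```

```bash
python3 -m crank '[{"delta_pos":[-0.1,-0.2,0.7],"dr":[0,0,0],"claw":0},{"delta_pos":[-0.1,-0.2,1.4],"dr":[0,0,0],"claw":0},{"delta_pos":[-0.1,-0.2,2],"dr":[0,0,0],"claw":0},{"delta_pos":[-0.1,-0.2,2],"dr":[0,0,0],"claw":0}]'; python3 -c "
from h import *
st()"
```

```text
t: 12.42
ee_pos: [0.5276, -0.0295, 0.1007]
ee_rot: [3.138, -0.0, 1.728]
wrist_force: [-4.0, -1.4, 8.1]
opening: 0.0327
grasp_force: 62.0
12.43 [ 0.5276 -0.0295  0.1007] [ 3.138 -0.     1.728] F [-4.  -1.4  8.1] T [-0.19  0.73 -0.13] op 0.0327 g 62.0 q6 -0.28
```

```bash
python3 -m crank '[{"delta_pos":[0,-0.4,0.5],"dr":[0,0,0],"claw":0},{"delta_pos":[0,-0.4,1],"dr":[0,0,0],"claw":0},{"delta_pos":[0,-0.4,1],"dr":[0,0,0],"claw":0}]'; python3 -c "
from h import *
st()"
```

```text
t: 12.8
ee_pos: [0.5276, -0.0295, 0.1002]
ee_rot: [3.137, -0.0, 1.728]
wrist_force: [-3.3, -0.2, 7.9]
opening: 0.0328
grasp_force: 62.0
12.8 [ 0.5276 -0.0295  0.1002] [ 3.137 -0.     1.728] F [-3.3 -0.2  7.9] T [-0.12  0.63 -0.11] op 0.0328 g 62.0 q6 -0.28
```

```bash
python3 -m crank '[{"delta_pos":[0,-0.4,0.7],"dr":[0,0,0],"claw":0},{"delta_pos":[0,-0.4,1.4],"dr":[0,0,0],"claw":0},{"delta_pos":[0,-0.4,2],"dr":[0,0,0],"claw":0},{"delta_pos":[0,-0.4,2],"dr":[0,0,0],"claw":0}]'; python3 -c "
from h import *
st()"
```

```text
t: 13.3
ee_pos: [0.5271, -0.0295, 0.0953]
ee_rot: [3.139, -0.001, 1.728]
wrist_force: [6.2, 0.4, -3.7]
opening: 0.0324
grasp_force: 60.8
13.3 [ 0.5271 -0.0295  0.0953] [ 3.139e+00 -1.000e-03  1.728e+00] F [ 6.2  0.4 -3.7] T [-0.11 -1.34 -0.11] op 0.0324 g 60.8 q6 -0.28
```

The socket is over the ball, with the underside about 4.3 mm above the foot. I ease the side force and go on down.

```bash
python3 -m crank '[{"delta_pos":[0,0.8,0.7],"dr":[0,0,0],"claw":0},{"delta_pos":[0,0.8,1.4],"dr":[0,0,0],"claw":0},{"delta_pos":[0,0.8,2],"dr":[0,0,0],"claw":0},{"delta_pos":[0,0.8,2],"dr":[0,0,0],"claw":0}]'; python3 -c "
from h import *
st()"; python3 -m crank '[{"delta_pos":[0,0,0.7],"dr":[0,0,0],"claw":0},{"delta_pos":[0,0,1.4],"dr":[0,0,0],"claw":0},{"delta_pos":[0,0,1.4],"dr":[0,0,0],"claw":0}]'; python3 -c "
from h import *
st()"
```

```text
t: 13.8
ee_pos: [0.527, -0.0294, 0.0935]
ee_rot: [3.141, -0.001, 1.728]
wrist_force: [5.2, -0.8, -5.0]
opening: 0.0328
grasp_force: 60.8
13.8 [ 0.527  -0.0294  0.0935] [ 3.141e+00 -1.000e-03  1.728e+00] F [ 5.2 -0.8 -5. ] T [-0.11 -1.12 -0.12] op 0.0328 g 60.8 q6 -0.28
t: 14.18
ee_pos: [0.5271, -0.0294, 0.0929]
ee_rot: [3.14, -0.001, 1.728]
wrist_force: [4.4, -1.2, -1.0]
opening: 0.0325
grasp_force: 60.8
14.18 [ 0.5271 -0.0294  0.0929] [ 3.140e+00 -1.000e-03  1.728e+00] F [ 4.4 -1.2 -1. ] T [-0.08 -0.87 -0.05] op 0.0325 g 60.8 q6 -0.28
```

```bash
python3 -m crank '[{"delta_pos":[-0.2,0.7,0.7],"dr":[0,0,0],"claw":0},{"delta_pos":[-0.2,0.7,1.4],"dr":[0,0,0],"claw":0},{"delta_pos":[-0.2,0.7,1.4],"dr":[0,0,0],"claw":0}]'; python3 -c "
from h import *
st()"; python3 -m crank '[{"delta_pos":[0,0,0.5],"dr":[0,0,0],"claw":0},{"delta_pos":[0,0,1],"dr":[0,0,0],"claw":0},{"delta_pos":[0,0,1],"dr":[0,0,0],"claw":0}]'; python3 -c "
from h import *
st()"
```

```text
t: 14.55
ee_pos: [0.5272, -0.0295, 0.0912]
ee_rot: [-3.141, -0.001, 1.728]
wrist_force: [0.9, -0.0, 1.4]
opening: 0.0328
grasp_force: 61.3
14.55 [ 0.5272 -0.0295  0.0912] [-3.141e+00 -1.000e-03  1.728e+00] F [ 0.9 -0.   1.4] T [ 0.02 -0.07 -0.12] op 0.0328 g 61.3 q6 -0.28
t: 14.92
ee_pos: [0.5273, -0.0295, 0.091]
ee_rot: [3.141, -0.001, 1.728]
wrist_force: [-2.6, -0.1, 6.4]
opening: 0.0329
grasp_force: 61.8
14.93 [ 0.5273 -0.0295  0.091 ] [ 3.141e+00 -1.000e-03  1.728e+00] F [-2.6 -0.1  6.4] T [ 0.15  0.58 -0.02] op 0.0329 g 61.8 q6 -0.28
```

```bash
python3 -m crank '[{"delta_pos":[0,-0.3,0.7],"dr":[0,0,0],"claw":0},{"delta_pos":[0,-0.3,1.4],"dr":[0,0,0],"claw":0},{"delta_pos":[0,-0.3,1.4],"dr":[0,0,0],"claw":0}]'; python3 -c "
from h import *
st()"
```

```text
t: 15.3
ee_pos: [0.5273, -0.0296, 0.091]
ee_rot: [3.14, -0.001, 1.728]
wrist_force: [-5.4, 0.6, 11.5]
opening: 0.0327
grasp_force: 62.4
15.3 [ 0.5273 -0.0296  0.091 ] [ 3.140e+00 -1.000e-03  1.728e+00] F [-5.4  0.6 11.5] T [ 0.17  0.91 -0.11] op 0.0327 g 62.4 q6 -0.28
```

It is firm at z=0.091, 18.7 mm below the first contact on the tip, so the socket is home. I unload, open and withdraw straight up.

```bash
python3 -m crank '[{"delta_pos":[0,-0.5,-1.5],"dr":[0,0,0],"claw":0},{"delta_pos":[0,-0.5,-2.5],"dr":[0,0,0],"claw":0},{"delta_pos":[0,-0.5,-2.5],"dr":[0,0,0],"claw":30},{"delta_pos":[0,-0.5,-2.5],"dr":[0,0,0],"claw":60},{"delta_pos":[0,-0.5,-2.5],"dr":[0,0,0],"claw":100},{"delta_pos":[0,-0.5,-2.5],"dr":[0,0,0],"claw":100},{"delta_pos":[0,-0.5,-2.5],"dr":[0,0,0],"claw":100},{"delta_pos":[0,-0.5,-2.5],"dr":[0,0,0],"claw":100}]' && python3 -m crank '[{"delta_pos":[0,0,-5],"dr":[0,0,0],"claw":100},{"delta_pos":[0,0,-20],"dr":[0,0,0],"claw":100},{"delta_pos":[0,0,-45],"dr":[0,0,0],"claw":100},{"delta_pos":[0,0,-75],"dr":[0,0,0],"claw":100},{"delta_pos":[0,0,-95],"dr":[0,0,0],"claw":100},{"delta_pos":[0,0,-100],"dr":[0,0,0],"claw":100},{"delta_pos":[0,0,-100],"dr":[0,0,0],"claw":100}]'; python3 - <<'E'
from h import *
st(); shot("scene","s5.png")
im=cv2.imread('pics/s5.png')[150:390,230:550]
p=w2p("scene",[[.527,-.029,.133],[.527,-.029,.053]]); print(p)
th=np.linspace(0,2*np.pi,100)
im=cv2.resize(im,(800,600),interpolation=2)
for z,r in((.053,.019),(.133,.017)):
    q=w2p("scene",np.c_[.5272+r*np.cos(th),-.029+r*np.sin(th),0*th+z]); cv2.polylines(im,[np.int32((q-[230,150]+.5)*2.5)],True,(0,255,0),1)
cv2.imwrite('pics/c5.png',im)
E
```

```text
t: 16.3
ee_pos: [0.5268, -0.0297, 0.0914]
ee_rot: [3.141, -0.001, 1.728]
wrist_force: [0.9, 0.1, -0.8]
opening: 0.0854
grasp_force: 0.0
t: 17.18
ee_pos: [0.5267, -0.0298, 0.1912]
ee_rot: [3.141, -0.001, 1.728]
wrist_force: [0.4, -0.3, 0.2]
opening: 0.0857
grasp_force: 0.0
17.18 [ 0.5267 -0.0298  0.1912] [ 3.141e+00 -1.000e-03  1.728e+00] F [ 0.4 -0.3  0.2] T [ 0.03  0.03 -0.  ] op 0.0857 g 0.0 q6 -0.28
[[427.49171256 284.20454411]
 [418.21996193 326.82676609]]
```

View pics/c5.png

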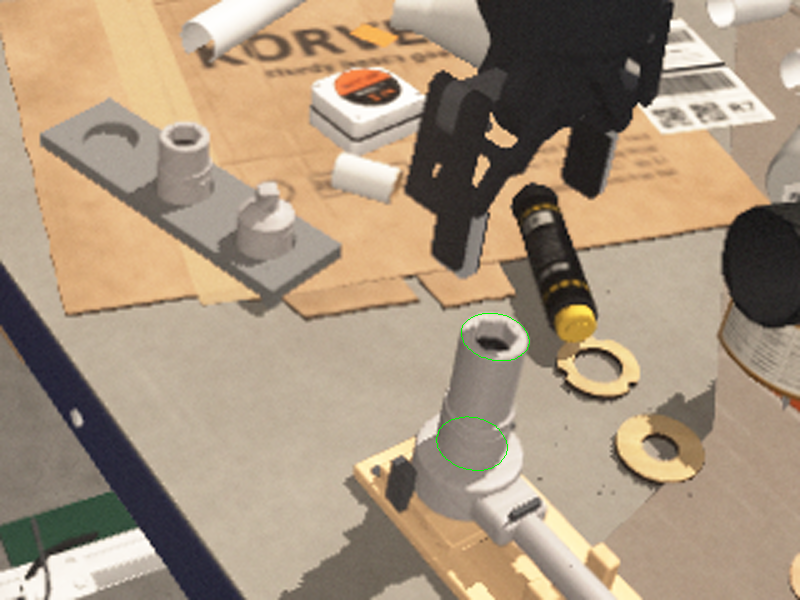

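The socket stands upright on the ratchet head. Its rim at (495,337) and foot at (472,443) match the home outlines, the other two pieces are still in the tray, and the gripper is clear.

```bash
python3 -c "
from cell import manip
print(manip.finish_job())"
```

```text
the job is handed in; nothing more can be done
None
```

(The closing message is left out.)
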